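Open the double-door crockery cupboard

TASK

The crockery cupboard on the pizzeria counter needs both its doors open so that clean plates can be put away. Pull open the right-hand leaf first (red handle; its catch holds it shut and its red strip lies over the other leaf), then open the left-hand leaf (black handle), until both stand square to the cupboard front or wider. Never force the left leaf while the right one covers it, and leave the glass shaker on the cupboard's roof standing where it is.

Things in the scene. Friction and masses are not known exactly. Their poses are not given: they have to be found in the camera images.
- cupboard: Fixed metal cupboard, 200 deep, 260 wide, 220 high (mm throughout), left or right of a grey one-door cabinet (190 high, not used). Origin: centre of underside, on the counter. Front, with two 14 thick leaves (to height 214), faces its own -x, to the robot; own +y is robot's left. Leaves hang on vertical hinge lines at x=-100, y=-130 and +130. Handle: free-topped upright 12 round bar, heights 152 to 230.
- latched_leaf (a joint): Right leaf, hinge at cupboard y=-130. rad: 0 shut, 1.57 square, stop 1.9; swings towards robot, stays put (0.06 N m). Red bar 85 from hinge along leaf, axis 45 off leaf face (x=-159 shut); 39 gap behind it open from above, foot to leaf at height 152. Ball catch: about 10 N at handle in first 0.1 rad. Red strip on its free edge, 5 proud, 112 to 152 from hinge, overlaps left leaf.
- overlapped_leaf (a joint): Left leaf, 128 wide, hinge at cupboard y=+130: mirror image of the right one, same joint values, friction and bar handle (black, 85 from hinge, axis 45 off the leaf's face, heights 152 to 230, free top, 39 gap behind it). No catch and no strip; when shut it lies behind the right leaf's red strip, so it must not be pulled until that leaf is well open.
- shaker: Loose glass shaker jar, 52 diameter, 100 high, upright on the cupboard's roof (height 220), its centre 135 or more behind the carcass front. Origin: centre of its underside. To be left alone.

How it is judged:
On the way:
1. the latched right-hand leaf stands open beyond 0.9 rad while the left-hand leaf is still shut (value of joint latched_leaf above 0.9 rad and value of joint overlapped_leaf below 0.1 rad), for 0.2 s.
At the end, for the whole second after the job is handed in: Both leaves stand still, each opened by more than 1.35 rad (77 degrees); the shaker stands upright (within 0.2 rad) on the cupboard's roof within 20 mm of where it began (value of joint each of latched_leaf, overlapped_leaf above 1.35 rad and velocity of joint latched_leaf between -0.05 and 0.05 rad/s and velocity of joint overlapped_leaf between -0.05 and 0.05 rad/s and distance of shaker from where it was at the start of the episode below 0.02 m and angle between shaker's own z axis and vertical below 0.2 rad); the robot touches nothing.
It fails at once if the overlapped leaf is forced open beyond 0.1 rad while the latched leaf is open less than 0.5 rad (value of joint overlapped_leaf above 0.1 rad and value of joint latched_leaf below 0.5 rad).
It fails at once if the shaker is knocked over or pushed away (angle between shaker's own z axis and vertical above 0.5 rad or distance of shaker from where it was at the start of the episode above 0.04 m).
It also fails if it takes over 53 s, if anything falls off the work surface, if the arm or the gripper's body presses on something with over 40 N, if the wrist force passes 120 N, or if a joint passes its speed limit or range.

ROBOT

A 7-joint arm with a two-finger parallel gripper is mounted at the origin on the work surface. World frame = base frame: x ahead of the robot, y to its left, z up, the work surface at z = 0. Lengths are in m, angles in rad, forces in N, time in s.
With the tool pointing down it reaches from about 0.425 to 0.975 m from the base axis. Payload 16.7 kg.
Tool frame: the origin (TCP) lies midway between the tips of the shut fingers; the grasp point (between the pads) lies 19 mm behind it; z points along the fingers, x is the direction in which the jaws open and shut, and the axes are right-handed (so a half turn about z gives the same grasp; the last joint's range is limited). The gripper opens to 85 mm and grips with 20 to 120 N. Pads are 22 mm wide; open, the fingers measure 114 mm over their backs; the gripper's body (76 mm by 85 mm) begins 54 mm behind the grasp point. The pads swing forward as they close: fully open they stand 13 mm farther back than shut.
Start: joints at [1.028, 0.426, 0.074, 1.606, -0.034, 1.111, -0.067], TCP at [0.259, -0.623, 0.2] pointing down, gripper open.
Joint ranges: [-2.85, 2.85], [-0.5, 2.14], [-1.23, 1.37], [0.21, 2.46], [-1.02, 4.16], [0.16, 2.05], [-2.73, 2.73]. Speed limits (rad/s): [1.89, 1.89, 2.39, 2.39, 3.01, 3.01, 3.01].

INTERFACE

Orientations are given as a unit quaternion [x, y, z, w].
In Python, from bench import bot, optics, sign_off gives the robot as it stands.
- The arm moves only by the tool move_arm, never from a script. Its argument "targets" is one flat list of numbers, 7 for each row, row after row: the shift along the tool's x, y, z in mm, then the turn, a rotation vector about the tool's x, y, z in degrees, then the opening, from 0 (shut) to 1 (fully open). A call has 1 to 20 rows; each row shifts and turns the commanded pose from where the row before left it, along the tool's axes as they then stand; what a row does not reach is not made up. A row lasts 1/8 s, in which the tool goes at most 62.5 mm and 10.7 degrees, less where a joint would pass 70% of its speed; a pose out of reach is approached as far as the arm can. A call is refused whole if a number of a shift passes 62.5 or a number of a turn 10.7, either way. A call with a gripper value outside its range is refused whole. The fingers move at their own pace and stop on an object; "newtons" is the grip in N (left out, the last holds). Time passes only in rows, so rows that do not move let the fingers close. It gives the time, the measured TCP pose, the force and the opening at its end, in the units of the state.
- bot.get_state(): the state, without advancing time (a new reading comes with each control period).
- optics.grab_frame(name): name is "scene" or "top" or "wrist"; returns the picture (400x640x3 uint8, red, green, blue); there is no depth.
- optics.calibration(name): a dict with "intrinsics" (3x3 intrinsics, pixels), "rvec" (rotation vector, rad) and "tvec" (3), from world to camera coordinates, as OpenCV has them. Camera axes: x right, y down, z forward; pixel columns grow to the right and rows downward; lengths in m; the calibration is good to about 2 mm. A picture is of the moment at which its call begins: read the wrist's pose just before it. calibration takes no time and is no camera call; for the wrist camera it gives the pose at the moment of the call.
- sign_off(): hands the job in, once; it reports no verdict.
The state is a dict: "time_s": time; "joint_pos": joint angles; "qd": joint speeds; "tau": joint torques, N m; "eef_pos": TCP position; "tcp_rot": TCP orientation; "force": force on the tool from outside, world axes, zero at the start; "wrist_torque": the same for the moment, N m; "grip_width": finger opening in m.
Only numpy, scipy, OpenCV 4.12 (cv2) and the standard library are available. Lean on these libraries where they do the work, as an engineer would, in place of code of your own. Each camera call takes 0.05 s, during which the arm holds its last target.

## Working session

There is one attempt and no reset: what is moved stays moved. The work goes in short steps, Python scripts to look and compute and a tool call to move; the robot and the scene stay as the last step left them, time stands still between calls to the robot, and variables do not carry over. Pictures are saved under pics/ and viewed, and the job is handed in when it is done.

Besides the shell and the picture viewer there is one more tool, called in YAML: its name, and indented under it one key for each argument. move_arm: Moves the arm, as the interface text tells. Its arguments: {"type":"object","properties":{"targets":{"type":"array","items":{"type":"number"}},"newtons":{"type":"number"}},"required":["targets"]}

```bash
ls; mkdir -p pics; python3 - <<'E'
from bench import bot, optics
import cv2
s=bot.get_state(); print(s)
for n in ("scene","top","wrist"):
    f=optics.grab_frame(n); cv2.imwrite(f"pics/{n}0.png",f[:,:,::-1]); 
    c=optics.calibration(n); print(n,c)
E
```

```text
pics
{'time_s': 0.0, 'joint_pos': array([ 1.02750271,  0.42671727,  0.07380545,  1.60662242, -0.03411758,
        1.11079354, -0.0671087 ]), 'qd': array([ 0.00155606,  0.00050188,  0.00153755,  0.00049223,  0.00085709,
       -0.00108387, -0.00093247]), 'tau': array([ 2.32455779e-03, -9.49805117e+01,  3.76244098e+00, -4.63502133e+01,
        1.95241976e-02,  1.00507654e-02,  7.19533455e-05]), 'eef_pos': array([ 0.25882115, -0.62291386,  0.19901228]), 'tcp_rot': array([ 8.31771343e-01, -5.55118025e-01, -5.49536636e-04, -3.30953622e-04]), 'force': array([0.26047936, 0.14307055, 0.89945166]), 'wrist_torque': array([-0.04379443,  0.02622723,  0.00401539]), 'grip_width': 0.0857409331612215}
scene {'intrinsics': array([[433.20117424,   0.        , 320.62696129],
       [  0.        , 433.20117424, 194.70618248],
       [  0.        ,   0.        ,   1.        ]]), 'rvec': array([ 2.12851679,  1.97000962, -0.32148988]), 'tvec': array([-0.0516607 , -0.58523286,  1.41363331])}
top {'intrinsics': array([[362.0074387 ,   0.        , 327.46974986],
       [  0.        , 362.0074387 , 198.28455793],
       [  0.        ,   0.        ,   1.        ]]), 'rvec': array([ 2.06481669, -2.16460822,  0.22502105]), 'tvec': array([0.02203876, 0.70812377, 0.88720281])}
wrist {'intrinsics': array([[295.22558674,   0.        , 314.10375107],
       [  0.        , 295.22558674, 202.25042305],
       [  0.        ,   0.        ,   1.        ]]), 'rvec': array([-2.38040525,  1.58807556,  0.25948901]), 'tvec': array([-0.67493106, -0.04068298,  0.38105493])}
```

View pics/scene0.png

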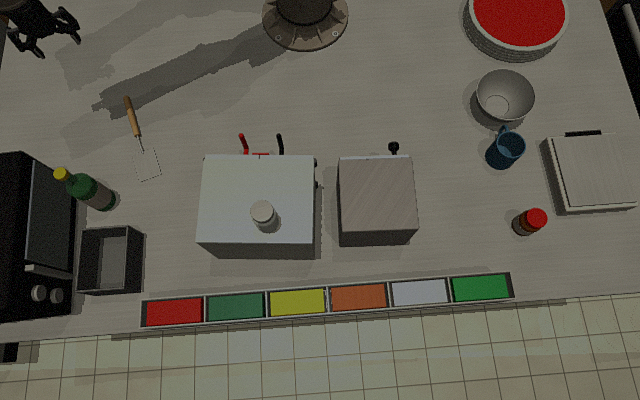

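View pics/top0.png

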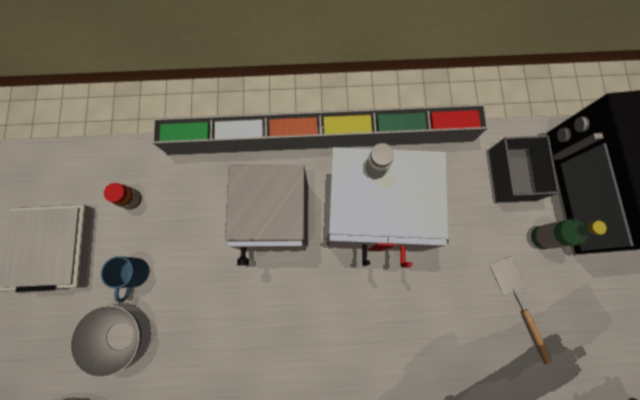

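The top view shows the white cupboard with its roof corners near (333,148), (447,151), (446,238) and (330,236). The red bar top is near (406,264), the black one near (365,262) and the shaker near (381,155). Next I'll measure these.

```bash
cat > h.py <<'E'
import numpy as np, cv2
from bench import bot, optics
def ray(name,px,z,c=None):
    c=c or optics.calibration(name); K=c["intrinsics"]; R=cv2.Rodrigues(c["rvec"])[0]; t=np.array(c["tvec"]).ravel()
    o=-R.T@t; d=R.T@np.linalg.solve(K,np.array([px[0],px[1],1.])); return o+d*(z-o[2])/d[2]
def proj(name,P):
    c=optics.calibration(name); return cv2.projectPoints(np.atleast_2d(np.array(P,float)),c["rvec"],c["tvec"],c["intrinsics"],None)[0][:,0]
E
python3 - <<'E'
from h import *
for n,box in (("top",(310,130,460,262)),("scene",(190,140,325,260))):
    im=cv2.imread(f"pics/{n}0.png"); hsv=cv2.cvtColor(im,cv2.COLOR_BGR2HSV)
    x0,y0,x1,y1=box
    m=((hsv[...,2]>150)).astype(np.uint8) if 0 else None
    print(n, im[200 if n=='top' else 180,400 if n=='top' else 230], im[120 if n=="scene" else 300,300])
    sub=im[y0:y1,x0:x1]; cv2.imwrite(f"pics/{n}0z.png",cv2.resize(sub,None,fx=5,fy=4.5,interpolation=cv2.INTER_NEAREST)[:600,:800])
im=cv2.imread("pics/top0.png")
cv2.imwrite("pics/t_h.png",cv2.resize(im[225:285,325:455],None,fx=6,fy=6,interpolation=cv2.INTER_NEAREST))
im=cv2.imread("pics/scene0.png")
cv2.imwrite("pics/s_h.png",cv2.resize(im[120:260,190:325],None,fx=4,fy=4,interpolation=cv2.INTER_NEAREST))
E
```

```text
top [165 169 168] [131 142 151]
scene [120 132 130] [ 94 109 113]
```

View pics/t_h.png

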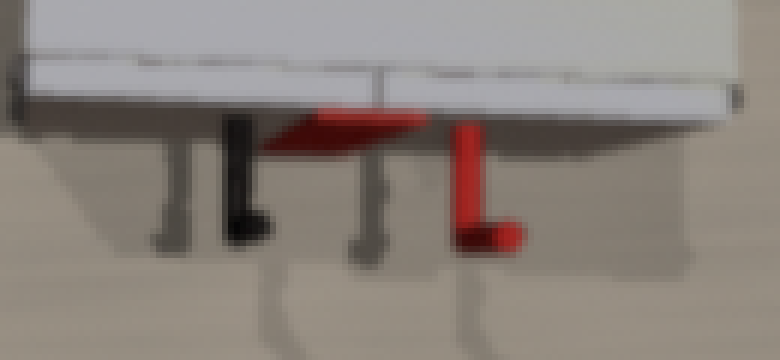

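View pics/s_h.png

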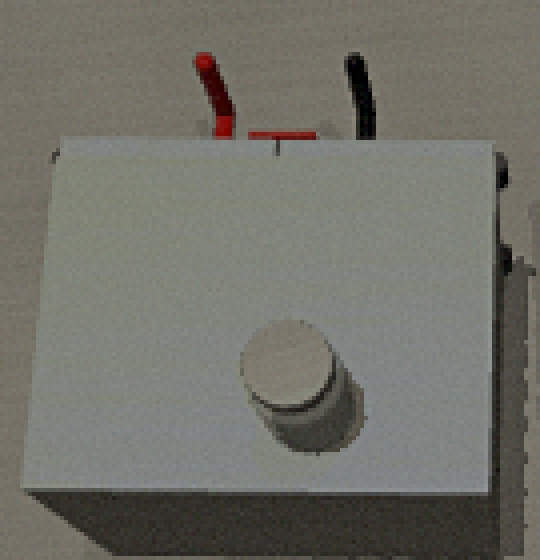

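```bash
python3 - <<'E'
from h import *
T=lambda x,y:(325+x/6-.0,225+y/6)
S=lambda x,y:(190+x/4,120+y/4)
p=lambda l,v:print(l,np.round(v,4))
for l,n,px,z in [("redtop T","top",T(510,236),.23),("redtop S","scene",S(204,62),.23),("blk T","top",T(258,226),.23),("blk S","scene",S(354,62),.23),
 ("frontL T","top",T(25,57),.22),("frontR T","top",T(738,82),.22),("leafR T","top",T(727,122),.214),("leafL T","top",T(22,95),.214),
 ("rearR S","scene",S(22,487),.22),("rearL S","scene",S(490,492),.22),("frontR S","scene",S(59,153),.22),("frontL S","scene",S(496,157),.22),
 ("shaker top T","top",(381,152),.32),("shaker top S","scene",S(287,363),.32)]:
    p(l,ray(n,px,z))
E
```

```text
redtop T [ 0.5238 -0.1785  0.23  ]
redtop S [ 0.5299 -0.176   0.23  ]
blk T [ 0.5315 -0.0894  0.23  ]
blk S [ 0.537  -0.0872  0.23  ]
frontL T [ 0.5965 -0.0097  0.22  ]
frontR T [ 0.5751 -0.2691  0.22  ]
leafR T [ 0.5612 -0.2654  0.214 ]
leafL T [ 0.5832 -0.008   0.214 ]
rearR S [ 0.7764 -0.2835  0.22  ]
rearL S [ 0.7994 -0.025   0.22  ]
frontR S [ 0.5772 -0.2644  0.22  ]
frontL S [ 0.6002 -0.0075  0.22  ]
shaker top T [ 0.7467 -0.1208  0.32  ]
shaker top S [ 0.746  -0.1216  0.32  ]
```

View pics/wrist0.png

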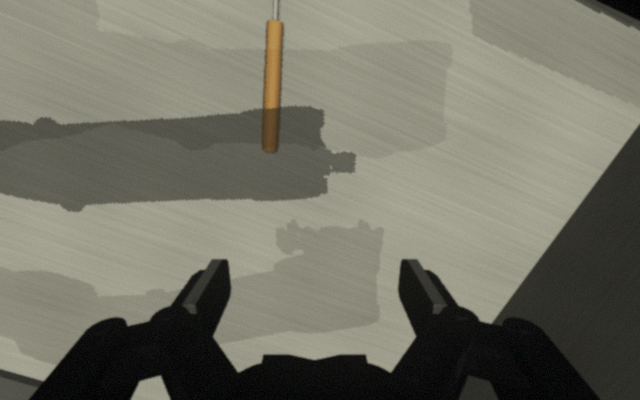

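The two views agree to 3–6 mm and match the given sizes. That puts the front centre at about (0.588, -0.137), yaw -4.9°, the red bar at (0.526, -0.177) and the black bar at (0.533, -0.088). The shaker is at (0.746, -0.121). I'll lift, turn the jaws along the leaf and go above the red bar.

move_arm:
  targets: [0,0,-45,0,0,9.2,1,0,0,-45,0,0,9.2,1,0,0,-40,0,0,9.1,1,-39,-19,0,0,0,0,1,-39,-19,0,0,0,0,1,-39,-19,0,0,0,0,1,-39,-19,0,0,0,0,1,-39,-19,0,0,0,0,1,-39,-19,0,0,0,0,1,-39,-19,0,0,0,0,1,-39,-19,0,0,0,0,1,-39,-19,0,0,0,0,1,-39,-19,0,0,0,0,1,-39,-19,0,0,0,0,1,-38,-20,0,0,0,0,1,0,0,0,0,0,0,1,0,0,0,0,0,0,1]
  newtons: 60

```text
time_s: 2.28
eef_pos: [0.527, -0.1783, 0.3295]
tcp_rot: [-0.676, 0.737, 0.0, -0.0]
force: [-0.3, -0.7, -0.6]
grip_width: 0.0853
```

```bash
cat >> h.py <<'E'
from scipy.spatial.transform import Rotation as Ro
F=np.array([.588,-.137]); X=np.array([.9963,-.086]); Y=np.array([.086,.9963])
def bar(side,th):  # side -1 right, +1 left
    # vector hinge->bar shut: -59 X, -side*85 Y ; rotate
    c,s=np.cos(th),np.sin(th); u=-.059*c-.085*s; v=side*(-.085*c+.059*s)
    return F+side*.13*Y+u*X+v*Y
def pose():
    s=bot.get_state(); R=Ro.from_quat(s["tcp_rot"]).as_matrix()
    print("t",round(s["time_s"],2),"p",np.round(s["eef_pos"],4),"yaw",round(np.degrees(np.arctan2(R[1,0],R[0,0])),1),"z",np.round(R[:,2],3),"f",np.round(s["force"],1),"w",round(s["grip_width"],4))
    return s,R
E
python3 - <<'E'
from h import *
s,R=pose()
print(s["joint_pos"])
for th in(0,1.57):print(bar(-1,th),bar(1,th))
d=np.r_[.526,-.177,.170]-s["eef_pos"]; print((R.T@d)*1000)
cv2.imwrite("pics/w1.png",optics.grab_frame("wrist")[:,:,::-1])
cv2.imwrite("pics/t1.png",optics.grab_frame("top")[:,:,::-1])
E
```

```text
t 2.27 p [ 0.527  -0.1783  0.3295] yaw -95.0 z [-0.001 -0.    -1.   ] f [-0.3 -0.7 -0.6] w 0.0853
[ 0.34715617  0.14681681 -0.1548782   1.69448591  0.02362762  1.30261623
 -1.46964088]
[ 0.5253483 -0.1767595] [ 0.5330883 -0.0870925]
[ 0.48701954 -0.31791921] [0.51951589 0.05854728]
[ -1.24546843   0.98912177 159.51119299]
```

View pics/w1.png

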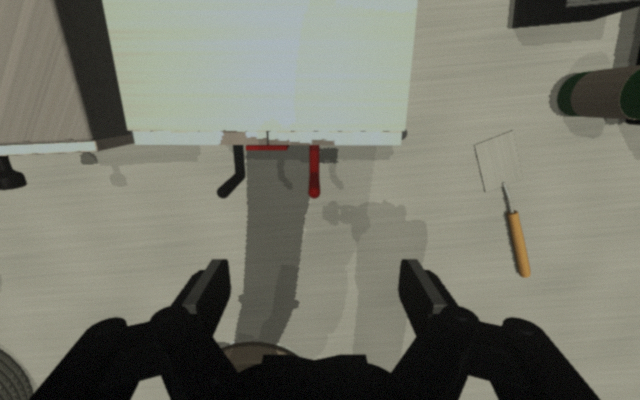

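View pics/t1.png

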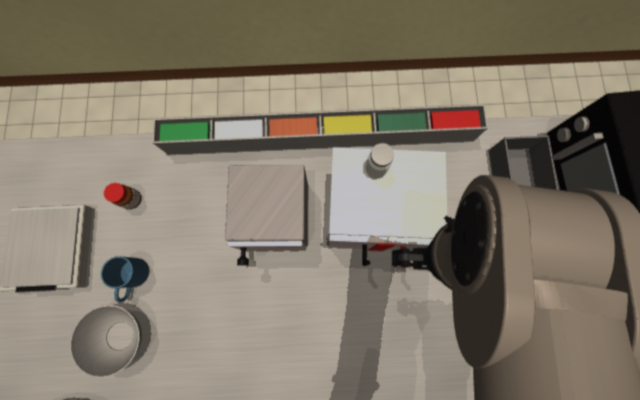

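The wrist view shows the red bar top at about (314,192), laterally centred between the fingers. I'll check both bar tops on the z=0.23 plane from here.

```bash
python3 - <<'E'
from h import *
print(ray("wrist",(314,192),.23), ray("wrist",(223,192),.23))
E
```

```text
[ 0.52803577 -0.17886646  0.23      ] [ 0.53576071 -0.09103419  0.23      ]
```

The wrist view gives (0.528, -0.179), which matches. I'll go straight down and close.

move_arm:
  targets: [0,0,40,0,0,0,1,0,0,40,0,0,0,1,0,0,40,0,0,0,1,0,0,38,0,0,0,1,0,0,0,0,0,0,0,0,0,0,0,0,0,0,0,0,0,0,0,0,0,0,0,0,0,0,0,0,0,0,0,0,0,0,0,0,0,0,0,0,0,0]
  newtons: 70

```text
time_s: 3.62
eef_pos: [0.5279, -0.178, 0.173]
tcp_rot: [-0.676, 0.737, -0.001, 0.0]
force: [-1.9, 0.1, 9.4]
grip_width: 0.0091
```

```bash
python3 - <<'E'
from h import *
s,R=pose()
cv2.imwrite("pics/w2.png",optics.grab_frame("wrist")[:,:,::-1])
E
```

```text
t 3.62 p [ 0.5279 -0.178   0.173 ] yaw -94.9 z [ 0.002 -0.001 -1.   ] f [-1.9  0.1  9.4] w 0.0091
```

View pics/w2.png

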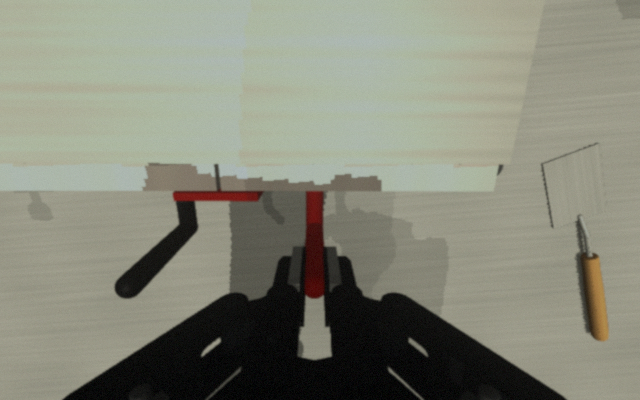

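The bar is between the pads. I'll pull slowly through the catch along the arc first.

move_arm:
  targets: [0,0,-2,0,0,0,0,2.6,3.7,0,0,0,-2.5,0,2.6,3.7,0,0,0,-2.5,0,2.6,3.7,0,0,0,-2.5,0,2.6,3.7,0,0,0,-2.5,0,2.6,3.7,0,0,0,-2.5,0,2.6,3.7,0,0,0,-2.5,0,0,0,0,0,0,0,0]

```text
time_s: 4.68
eef_pos: [0.5053, -0.1946, 0.1732]
tcp_rot: [0.766, -0.642, 0.0, 0.0]
force: [5.3, -6.2, -15.1]
grip_width: 0.0092
```

```bash
python3 - <<'E'
from h import *
s,R=pose(); print(bar(-1,np.radians(15)), bar(1,0))
cv2.imwrite("pics/w3.png",optics.grab_frame("wrist")[:,:,::-1])
E
```

```text
t 4.67 p [ 0.5053 -0.1946  0.1732] yaw -79.9 z [-0. -0. -1.] f [  5.3  -6.2 -15.1] w 0.0092
[ 0.50387069 -0.19313984] [ 0.5330883 -0.0870925]
```

View pics/w3.png

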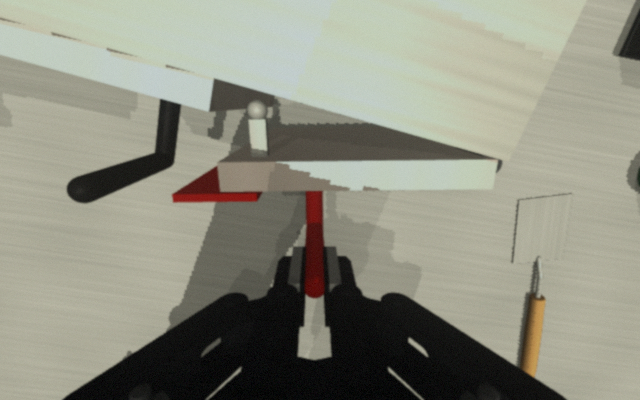

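The leaf is past its catch and about 15° open, and the left leaf is still shut. I'll carry on to about 98°.

move_arm:
  targets: [5.5,7.2,1,0,0,-5,0,5.5,7.2,0,0,0,-5,0,5.5,7.2,0,0,0,-5,0,5.5,7.2,0,0,0,-5,0,5.5,7.2,0,0,0,-5,0,5.5,7.2,0,0,0,-5,0,5.5,7.2,0,0,0,-5,0,5.5,7.2,0,0,0,-5,0,5.5,7.2,0,0,0,-5,0,5.5,7.2,0,0,0,-5,0,5.5,7.2,0,0,0,-5,0,5.5,7.2,0,0,0,-5,0,0,0,0,0,0,0,0]

```text
time_s: 6.35
eef_pos: [0.4784, -0.2946, 0.173]
tcp_rot: [0.985, -0.174, 0.0, 0.0]
force: [-3.6, -0.7, 4.8]
grip_width: 0.0089
```

```bash
python3 - <<'E'
from h import *
s,R=pose(); print(bar(-1,np.radians(75)))
E
```

```text
t 6.35 p [ 0.4784 -0.2946  0.173 ] yaw -20.0 z [-0. -0. -1.] f [-3.6 -0.7  4.8] w 0.0089
[ 0.47679712 -0.29300538]
```

move_arm:
  targets: [5.5,7.2,0,0,0,-5,0,5.5,7.2,0,0,0,-5,0,5.5,7.2,0,0,0,-5,0,5.5,7.2,0,0,0,-5,0,2.6,3.7,0,0,0,-2.5,0,0,0,0,0,0,0,0,0,0,0,0,0,0,0]

```text
time_s: 7.22
eef_pos: [0.4964, -0.3304, 0.1731]
tcp_rot: [1.0, 0.021, 0.0, 0.0]
force: [-2.2, -0.6, 4.2]
grip_width: 0.0093
```

```bash
python3 - <<'E'
from h import *
s,R=pose(); print(bar(-1,np.radians(97.5)))
cv2.imwrite("pics/w4.png",optics.grab_frame("wrist")[:,:,::-1])
E
```

```text
t 7.22 p [ 0.4964 -0.3304  0.1731] yaw 2.4 z [ 0. -0. -1.] f [-2.2 -0.6  4.2] w 0.0093
[ 0.49454681 -0.32926632]
```

View pics/w4.png

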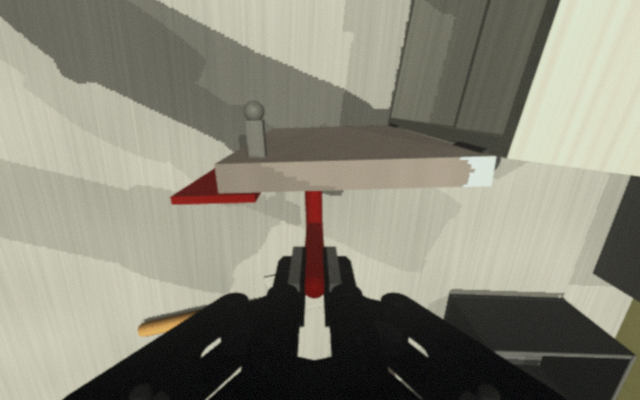

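The right leaf is at about 97°. I'll release, rise, turn the jaws and go above the black bar.

move_arm:
  targets: [0,0,0,0,0,0,1,0,0,0,0,0,0,1,0,0,0,0,0,0,1,0,0,0,0,0,0,1,0,0,-45,0,0,0,1,0,0,-45,0,0,0,1,0,0,-40,0,0,-10.3,1,0,0,-30,0,0,-10.3,1,0,0,0,0,0,-10.3,1,0,0,0,0,0,-10.3,1,0,0,0,0,0,-10.3,1,0,0,0,0,0,-10.3,1,0,0,0,0,0,-10.3,1,0,0,0,0,0,-10.3,1,0,0,0,0,0,0,1]

```text
time_s: 9.15
eef_pos: [0.4963, -0.3306, 0.3326]
tcp_rot: [0.738, 0.675, 0.0, -0.0]
force: [0.3, 0.0, 0.0]
grip_width: 0.0856
```

```bash
python3 - <<'E'
from h import *
s,R=pose(); print(s["joint_pos"])
d=np.r_[.535,-.0885,.330]-s["eef_pos"]; print((R.T@d)*1000)
cv2.imwrite("pics/t5.png",optics.grab_frame("top")[:,:,::-1])
E
```

```text
t 9.15 p [ 0.4963 -0.3306  0.3326] yaw 84.9 z [ 0.  0. -1.] f [0.3 0.  0. ] w 0.0856
[ 0.91112991  0.24944608 -0.52860984  1.58719494  0.12796681  1.33981869
  1.84838311]
[244.54191302  17.01204353   2.7214821 ]
```

View pics/t5.png

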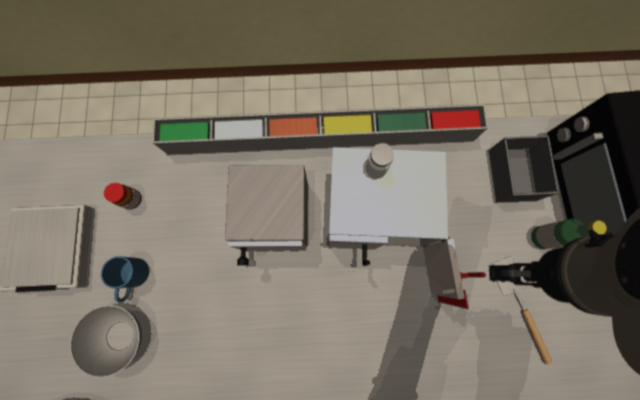

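The top view shows the right leaf standing slightly past square with its handle near (475,274). The left leaf is shut and the shaker has not moved. Next I'll move above the black bar.

move_arm:
  targets: [35,2.5,0,0,0,0,1,35,2.5,0,0,0,0,1,35,2.5,0,0,0,0,1,35,2.5,0,0,0,0,1,35,2.5,0,0,0,0,1,35,2.5,0,0,0,0,1,34.5,2,0,0,0,0,1,0,0,0,0,0,0,1]

```text
time_s: 10.2
eef_pos: [0.5351, -0.0856, 0.3331]
tcp_rot: [0.738, 0.675, 0.0, 0.0]
force: [-0.1, -1.0, 0.7]
grip_width: 0.0851
```

```bash
python3 - <<'E'
from h import *
s,R=pose()
f=optics.grab_frame("wrist")[:,:,::-1]
cv2.imwrite("pics/w6.png",f)
c=optics.calibration("wrist"); print(c["rvec"],c["tvec"],proj("wrist",[[.535,-.0885,.23]]))
E
```

```text
t 10.2 p [ 0.5351 -0.0856  0.3331] yaw 84.9 z [ 0.001  0.    -1.   ] f [-0.1 -1.   0.7] w 0.0851
[-2.12887574 -1.94691312 -0.31823818] [ 0.03943146 -0.59745672  0.3346217 ] [[312.98614631 190.40859843]]
```

View pics/w6.png

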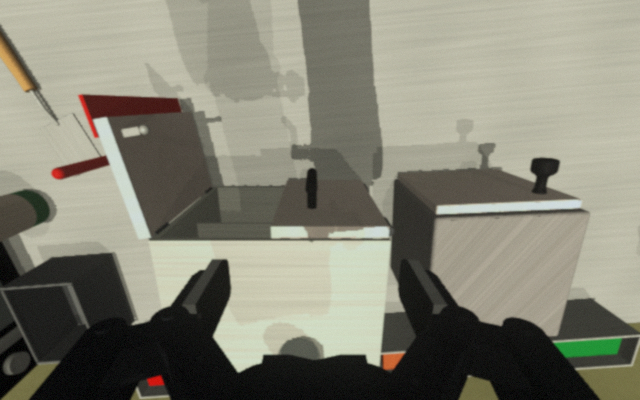

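```bash
python3 - <<'E'
from h import *
c=optics.calibration("wrist");R=cv2.Rodrigues(c["rvec"])[0];print("cam",-R.T@np.array(c["tvec"]).ravel())
im=cv2.imread("pics/w6.png");cv2.imwrite("pics/w6z.png",cv2.resize(im[140:300,240:400],None,fx=3.7,fy=3.7,interpolation=cv2.INTER_NEAREST))
for v in(170,180,190): print(v,ray("wrist",(312,v),.23))
print(proj("wrist",[[.535,-.0885,.23],[.535,-.0885,.152],[.746,-.121,.32]]))
E
```

```text
cam [ 0.45427844 -0.08007101  0.50764238]
170 [ 0.5146662  -0.08760246  0.23      ]
180 [ 0.52447268 -0.08850289  0.23      ]
190 [ 0.53449952 -0.08942355  0.23      ]
[[312.98614631 190.40859843]
 [313.23735688 172.59501441]
 [298.14672718 440.29844269]]
```

View pics/w6z.png

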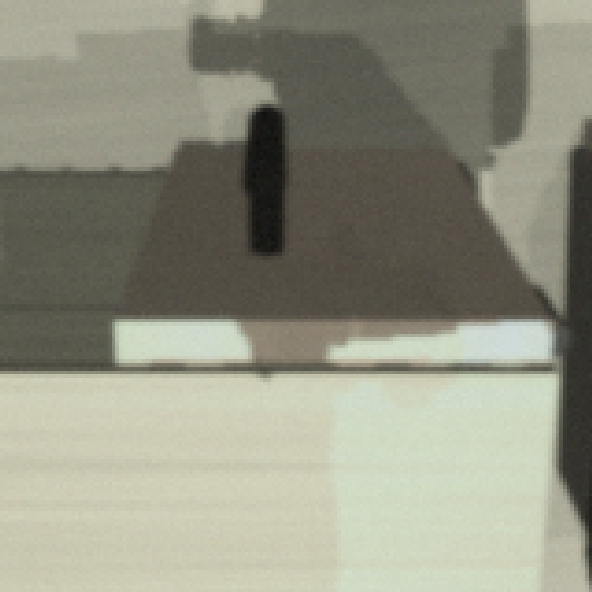

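The camera is now on the robot side. The bar's top edge is at about (311.6,191) against a predicted (313,190.4), so its position is confirmed to within 1–2 mm. I'll shift 3 mm, descend and grip.

move_arm:
  targets: [-3,0,40,0,0,0,1,0,0,40,0,0,0,1,0,0,40,0,0,0,1,0,0,38,0,0,0,1,0,0,0,0,0,0,0,0,0,0,0,0,0,0,0,0,0,0,0,0,0,0,0,0,0,0,0,0,0,0,0,0,0,0,0,0,0,0,0,0,0,0]

```text
time_s: 11.5
eef_pos: [0.5355, -0.0885, 0.1762]
tcp_rot: [0.737, 0.676, 0.002, -0.0]
force: [-1.7, 15.6, 9.0]
grip_width: 0.009
```

```bash
python3 - <<'E'
from h import *
s,R=pose()
cv2.imwrite("pics/w7.png",optics.grab_frame("wrist")[:,:,::-1])
E
```

```text
t 11.5 p [ 0.5355 -0.0885  0.1762] yaw 85.1 z [ 0.002  0.002 -1.   ] f [-1.7 15.6  9. ] w 0.009
```

View pics/w7.png

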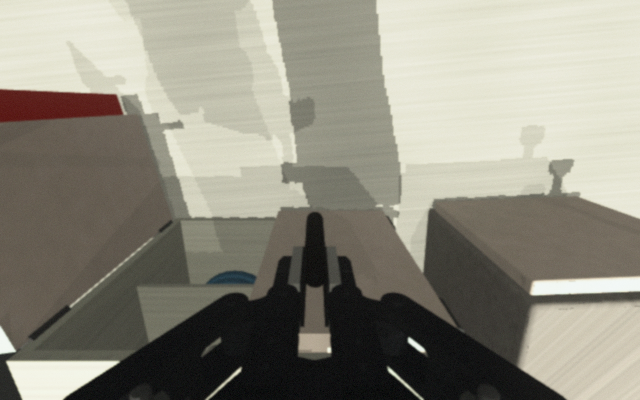

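The black bar is gripped. I'll pull the mirrored arc, slowly at first.

move_arm:
  targets: [3.6,-3.7,0,0,0,2.5,0,2.6,-3.7,0,0,0,2.5,0,5.5,-7.2,0,0,0,5,0,5.5,-7.2,0,0,0,5,0,5.5,-7.2,0,0,0,5,0,5.5,-7.2,0,0,0,5,0,5.5,-7.2,0,0,0,5,0,5.5,-7.2,0,0,0,5,0,0,0,0,0,0,0,0]

```text
time_s: 12.68
eef_pos: [0.5016, -0.0373, 0.1762]
tcp_rot: [0.907, 0.422, 0.001, 0.001]
force: [-2.5, 0.7, 11.3]
grip_width: 0.009
```

```bash
python3 - <<'E'
from h import *
s,R=pose(); print(bar(1,np.radians(35)))
E
```

```text
t 12.68 p [ 0.5016 -0.0373  0.1762] yaw 49.9 z [ 0.002 -0.001 -1.   ] f [-2.5  0.7 11.3] w 0.009
[ 0.49937757 -0.03478628]
```

Following within 3 mm with low force. I'll continue another 62.5°.

move_arm:
  targets: [5.5,-7.2,0,0,0,5,0,5.5,-7.2,0,0,0,5,0,5.5,-7.2,0,0,0,5,0,5.5,-7.2,0,0,0,5,0,5.5,-7.2,0,0,0,5,0,5.5,-7.2,0,0,0,5,0,5.5,-7.2,0,0,0,5,0,5.5,-7.2,0,0,0,5,0,5.5,-7.2,0,0,0,5,0,5.5,-7.2,0,0,0,5,0,5.5,-7.2,0,0,0,5,0,5.5,-7.2,0,0,0,5,0,2.6,-3.7,0,0,0,2.5,0,0,0,0,0,0,0,0,0,0,0,0,0,0,0]

```text
time_s: 14.55
eef_pos: [0.5312, 0.0672, 0.1763]
tcp_rot: [0.994, -0.109, 0.001, -0.001]
force: [-5.7, 6.3, 11.3]
grip_width: 0.009
```

```bash
python3 - <<'E'
from h import *
s,R=pose(); print(bar(1,np.radians(97.5)))
cv2.imwrite("pics/w8.png",optics.grab_frame("wrist")[:,:,::-1])
E
```

```text
t 14.55 p [0.5312 0.0672 0.1763] yaw -12.5 z [ 0.002  0.001 -1.   ] f [-5.7  6.3 11.3] w 0.009
[0.52887629 0.06843666]
```

View pics/w8.png

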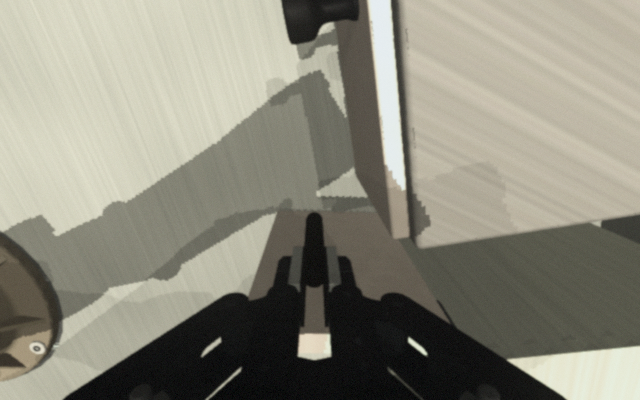

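The left leaf is also at about 97°. The grey cabinet's door is near the right-hand finger, so I'll open the jaws only part way, lift straight up, and then back off.

move_arm:
  targets: [0,0,0,0,0,0,0.4,0,0,0,0,0,0,0.4,0,0,0,0,0,0,0.4,0,0,0,0,0,0,0.4,0,0,-20,0,0,0,0.4,0,0,-40,0,0,0,0.4,0,0,-50,0,0,0,0.4,0,0,-50,0,0,0,0.4,0,-30,-30,0,0,0,0.4,0,-40,0,0,0,0,0.4,0,-40,0,0,0,0,0.4,0,-40,0,0,0,0,0.4,0,-40,0,0,0,0,0.4,0,0,0,0,0,0,0.4,0,0,0,0,0,0,0.4]

```text
time_s: 16.48
eef_pos: [0.5721, 0.2505, 0.3645]
tcp_rot: [0.994, -0.109, -0.0, 0.0]
force: [-0.1, -0.4, 0.3]
grip_width: 0.0342
```

```bash
python3 - <<'E'
from h import *
s,R=pose()
for n in("top","scene"): cv2.imwrite(f"pics/{n}9.png",optics.grab_frame(n)[:,:,::-1])
E
```

```text
t 16.48 p [0.5721 0.2505 0.3645] yaw -12.6 z [-0. -0. -1.] f [-0.1 -0.4  0.3] w 0.0342
```

View pics/top9.png

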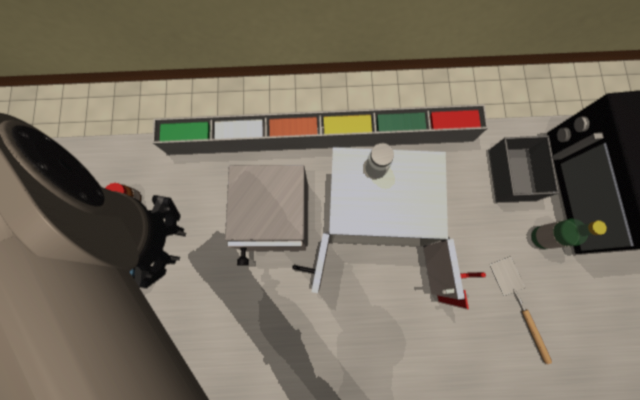

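View pics/scene9.png

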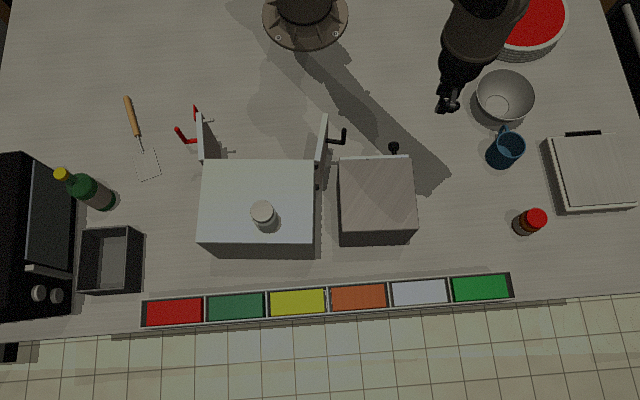

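Both leaves stand open and the shaker is still in place. I'll check the leaf angles from the handle tops.

```bash
python3 - <<'E'
from h import *
for n,px,sd in(("top",(295,267),1),("scene",(345,128),1),("top",(484,274),-1),("scene",(179,129),-1)):
    p=ray(n,px,.23)[:2]; th=np.linspace(0,2,400); d=[np.linalg.norm(bar(sd,t)-p) for t in th]; i=int(np.argmin(d)); print(n,sd,np.round(p,3),"theta",round(th[i],2),"resid",round(d[i],4))
a=cv2.imread("pics/top0.png")[140:180,365:400].astype(int);b=cv2.imread("pics/top9.png")[140:180,365:400].astype(int);print("shaker diff",np.abs(a-b).mean())
s,R=pose(); print("qd",np.abs(s["qd"]).max())
E
```

```text
top 1 [0.53  0.066] theta 1.69 resid 0.0021
scene 1 [0.53  0.072] theta 1.73 resid 0.0018
top -1 [ 0.496 -0.333] theta 1.74 resid 0.0012
scene -1 [ 0.501 -0.324] theta 1.69 resid 0.0083
shaker diff 13.870476190476191
t 16.57 p [0.5723 0.2499 0.3648] yaw -12.6 z [ 0. -0. -1.] f [-0.2  0.2  0. ] w 0.0343
qd 0.0043103878431185174
```

The mean difference around the shaker is higher than I expected. It may be brightness, so I'll check for an actual shift.

```bash
python3 - <<'E'
import cv2,numpy as np
for n,(x0,y0,x1,y1) in (("top",(365,140,400,180)),("scene",(245,195,285,240))):
    a=cv2.imread(f"pics/{n}0.png",0);b=cv2.imread(f"pics/{n}9.png",0)
    print(n,a[y0:y1,x0:x1].mean(),b[y0:y1,x0:x1].mean())
    r=cv2.matchTemplate(b[y0-8:y1+8,x0-8:x1+8],a[y0:y1,x0:x1],cv2.TM_CCOEFF_NORMED);_,m,_,l=cv2.minMaxLoc(r);print("score",m,"shift",l[0]-8,l[1]-8)
E
```

```text
top 123.36642857142857 137.41071428571428
score 0.9999018311500549 shift 0 0
scene 115.87722222222222 120.26944444444445
score 0.9923916459083557 shift 0 0
```

The shift is zero pixels, so the difference was only brightness. Handing in.

```bash
python3 -c "
from bench import sign_off
print(sign_off())"
```

```text
the job is handed in; nothing more can be done
None
```

Both cupboard doors are open past square, and I handed the job in at about 16.6 s of the 53 s allowed. The hand-in reports no verdict.

- **Right leaf (red handle):** I gripped the bar from above and pulled it through its catch to about 1.7 rad while the left leaf stayed shut.
- **Left leaf (black handle):** I then opened it the same way, also to about 1.7 rad. The part-way opening of the jaws kept the fingers clear of the grey cabinet when I let go.
- **Leaf angles:** The top and scene views gave 1.69 and 1.73 rad for the left leaf, and 1.74 and 1.69 rad for the right. The fit was within about 2 mm, except for the scene view of the red bar, which was 8 mm off. Either way, both are well above the 1.35 rad needed.
- **Shaker:** It showed zero pixel shift in both views. A first brightness comparison differed, but that was only lighting.
- **Arm:** It is clear of everything, with wrist force near zero. The highest forces I read while working were about 18 N, under the 40 N limit, but I only read them at the end of each move.

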